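# Open the instrument's access door and hold its lamp module up, level, above the bay

### The job

The instrument's cover is off and I need to get at the connectors underneath its lamp module. Swing the access door in front of the module wide open, then lift the module out of its bay without forcing it and keep it level: finish while holding it steady and level in the air straight above its bay, its underside at least 5 cm above the instrument's top edge. Leave the door open and everything else on the bench as it lies.

Things in the scene. Friction and masses are not known exactly. Their poses are not given: they have to be found in the camera images.
- bay (a point): centre of the lamp bay's floor in the instrument, 14 mm above the bench. Axes: x from the instrument's front to its rear, y to the left, z up. The front face is 67 mm in front of this point, the left side 85 mm to its left. Guide rails 20 mm high stand round the module's foot, 5 mm from it; within 80 mm nothing else rises above 75 mm over the bench but the door, front and left side
- door_hinge (a point): point on the vertical hinge axis of the access door, at the left (+y) end of the door, at the height of the pull's bar (84 mm above the bench); fixed to the instrument, same axes as the bay
- door (a joint): door angle in rad: 0 closed, 1.57 square to the front, stop at 1.75; starts at 0 to 0.12. Its right (-y) end comes out towards the robot, clockwise seen from above. Slight friction (0.06 N m), no spring or latch: stays where left. A flange along the door's top folds 36 mm inwards, 4 mm above the module's front edge: until the door is well open (about 1.2) it bars the module's way up
- door_pull (a point): centre of the bar of the door's pull, a level steel D-handle on the outer face: bar 60 mm long (its y; 48 mm free between the posts), 8 mm thick (x), 10 mm high, 38 mm in front of the face, 84 mm above the bench, 22 mm below the door's top. With the door closed it lies 40 mm in front of the hinge axis and 98 mm to its right. Turns with the door; x points inwards, z up
- module_center (a point): centre of the lamp module's housing, a black box 85 mm (x) by 90 mm (y) by 85 mm (z) with an aluminium base plate, loose, upright in the bay and square to it within 0.02 rad; 0.5 to 0.8 kg, balanced under the middle of its carrying handle. 42.5 mm above its underside, z up
- module_handle (a point): centre of the module's carrying handle, a steel bar 10 mm thick (x) by 78 mm long (y) by 12 mm high (z) across its top on two posts, 62 mm free between the posts; 119 mm above the module's underside and 34 mm above its flat top
- module: the lamp module itself; origin at the centre of its underside, axes as for its centre
- instrument: bench instrument with its cover off: grey sheet-metal chassis open at the top, fixed, 255 mm deep by 385 mm wide, top edge 106 mm above the bench all round. The lamp bay is behind the door at its front left. The door is a steel panel 130 mm wide, 84 mm high, its top level with the top edge. Origin on the bench below the bay's centre; axes as for the bay, turned up to 0.25 rad
- spare: a second, identical lamp module standing on the bench to the left of the instrument; a bystander, to be left alone. Origin at the centre of its underside
- screw_dish_mid (a point): round steel dish of screws, 80 mm across, 26 mm high, on the bench to the right of the door; middle of it; a bystander, to be left alone
- screwdriver_mid (a point): black screwdriver, 190 mm, lying on the bench in front of the instrument's right half; a bystander, to be left alone
- multimeter_mid (a point): grey hand multimeter 155 x 78 x 40 mm lying on the bench, near the robot, to its left; a bystander, to be left alone
- tape_mid (a point): black reel of tape, 72 mm across, 19 mm high, lying on the bench left of the instrument; a bystander, to be left alone
- cup_mid (a point): clear plastic cup, 74 mm across, 95 mm high, left of the instrument; a bystander, to be left alone
- brush_mid (a point): wooden brush, 190 mm, lying on the bench, near the robot, to its right; a bystander, to be left alone
Not all that is in view belongs to the job. Leave any green or red look-alike of the module alone.

How it is judged:
By the outcome, as a careful person would: the job done as asked, in the order asked, and still so for the second after the job is handed in, while the arm keeps its last pose, push and grip.
It also fails if it takes over 48 s, if anything falls off the work surface, if the arm or the gripper's body presses on something with over 40 N, if the wrist force passes 120 N, or if a joint passes its speed limit or range.

### The arm

A 6-joint arm with a two-finger parallel gripper is mounted at the origin on the work surface. World frame = base frame: x ahead of the robot, y to its left, z up, the work surface at z = 0. Lengths are in mm, angles in rad, forces in N, time in s.
With the tool pointing down it reaches from about 325 to 850 mm from the base axis. Payload 4.4 kg.
Tool frame: the origin (TCP) lies midway between the tips of the shut fingers; the grasp point (between the pads) lies 19 mm behind it; z points along the fingers, y is the line along which they close (so a half turn about z gives the same grasp; the last joint's range is limited). The gripper opens to 94 mm and grips with 3 to 60 N. Pads are 16 mm wide; open, the fingers measure 119 mm over their backs; the gripper's body (75 mm by 177 mm) begins 78 mm behind the grasp point.
Start: joints at [1.198, 0.207, 1.542, -0, 1.393, -0.15], TCP at [126.502, 560.914, 205.447] pointing down, gripper open.
Joint ranges: [-2.73, 2.73], [-0.86, 2.22], [0.23, 2.46], [-1.11, 4.25], [0.08, 2.63], [-2.82, 2.82]. Speed limits (rad/s): [2.79, 2.79, 3.14, 3.14, 3.14, 3.14].

### API

Orientations are given as a unit quaternion [x, y, z, w].
In Python, from cell import robot, grab_frame, camera_info, job, look_for gives the robot as it stands.
- The arm moves only by the shell command python3 -m crank 'ROWS' [FORCE]. ROWS is JSON, a list of rows, each an object with "xyz": the shift along the tool's x, y, z scaled (see below), a list of three; "delta_rot": the turn, a rotation vector about the tool's x, y, z scaled (see below), a list of three; "gripper": the closure, from 0 (fully open) to 1 (shut). A call has 1 to 12 rows; each row is the pose to reach, as a shift and turn from the pose commanded when the call began, along the tool's axes at that moment, turning the shorter way round; what a row does not reach only later rows make up. The controller multiplies each number of a shift by 15 cm and each number of a turn by 180 degrees. A row lasts 1/8 s, in which the tool goes at most 62.5 mm and 10.7 degrees, less where a joint would pass 70% of its speed; a pose out of reach is approached as far as the arm can. A call with a number of a shift or a turn outside -1 to 1 is refused whole. A call with a gripper value outside its range is refused whole. The fingers move at their own pace and stop on an object; FORCE is the grip in N (left out, the last holds). Time passes only in rows, so rows that repeat a pose let the fingers close. It gives the time, the measured TCP pose, the force, the opening and the grip force at its end, in the units of the state.
- robot.get_obs(): the state, without advancing time (a new reading comes with each control period).
- grab_frame(name): name is "scene" or "top"; returns the picture (384x512x3 uint8, red, green, blue); there is no depth.
- camera_info(name): a dict with "fx", "fy", "cx", "cy" (pixels), "D" ([k1, k2, p1, p2, k3] as OpenCV has them; the pictures are not rectified), "R" (3x3) and "t" (3): a world point X has camera coordinates R X + t. Camera axes: x right, y down, z forward; pixel columns grow to the right and rows downward; lengths in mm; the calibration is good to about 2 mm. A picture is of the moment at which its call begins. camera_info takes no time and is no camera call.
- job.job_done(): hands the job in; it is judged then, once.
Trained networks look in the newest picture that a camera, given by its name, has taken for a name from the list of things; names that differ only in an ending like _2 or _b are one class to them, and where a whole thing is asked for, a point or a joint stands for the part that bears it (a point fixed in the world has none). Each returns a list of dicts, best first, with "p" (0 to 1); they miss things now and then, are a little off and sometimes report something else, mostly with a low value. They report only what shows in the picture. A call takes as long as a camera call. They do not tell look-alikes from the thing itself.
- look_for(query, camera): "at" ([column, row] in pixels, amid what is visible of it).
The state is a dict: "time": time; "joint_positions": joint angles; "qvel": joint speeds; "effort": joint torques, N m; "ee_pos": TCP position; "eef_rot": TCP orientation; "wrist_force": force on the tool from outside, world axes, zero at the start; "ft_torque": the same for the moment, N m; "gripper_width": finger opening in mm; "grip_force": force on a finger pad.
Only numpy, scipy, OpenCV 4.12 (cv2) and the standard library are available. Lean on these libraries where they do the work, as an engineer would, in place of code of your own. Each camera call takes 0.05 s, during which the arm holds its last target. There are 200 camera calls.

## Working session

There is one attempt and no reset: what is moved stays moved. The work goes in short steps, Python scripts to look and compute and a shell command to move; the robot and the scene stay as the last step left them, time stands still between calls to the robot, and variables do not carry over. Pictures are saved under pics/ and viewed, at most 10 in all, crops included, and the job is handed in when it is done.

```bash
ls; mkdir -p pics; cat > h.py <<'E'
import numpy as np, cv2
from cell import robot, grab_frame, camera_info, job, look_for
def ray(cam,px):
    c=camera_info(cam);K=np.array([[c['fx'],0,c['cx']],[0,c['fy'],c['cy']],[0,0,1.]])
    u=cv2.undistortPoints(np.array([[px]],float),K,np.array(c['D'],float))[0,0]
    R=np.array(c['R']);t=np.array(c['t'])
    return -R.T@t, R.T@np.array([u[0],u[1],1])
def atz(cam,px,z):
    o,d=ray(cam,px); return o+d*(z-o[2])/d[2]
def proj(cam,X):
    c=camera_info(cam);K=np.array([[c['fx'],0,c['cx']],[0,c['fy'],c['cy']],[0,0,1.]])
    return cv2.projectPoints(np.array(X,float).reshape(-1,3),cv2.Rodrigues(np.array(c['R'],float))[0],np.array(c['t'],float),K,np.array(c['D'],float))[0][:,0]
E
python3 - <<'E'
from h import *
for c in('scene','top'):
    cv2.imwrite(f'pics/{c}0.png',grab_frame(c)[:,:,::-1])
    for n,z in [('module_handle',133),('door_pull',84),('door',84),('module_center',56),('spare',50),('instrument',50),('screw_dish_mid',20),('cup_mid',50)]:
        for r in look_for(n,c)[:3]: print(c,n,np.round(r['at'],1),round(r['p'],2),np.round(atz(c,r['at'],z)))
print(robot.get_obs())
E
```

```text
pics
scene module_handle [160.2 289.3] 0.81 [ 596. -390.  133.]
scene module_handle [284.8 219.3] 0.79 [677.  11. 133.]
scene module_handle [255.5 141.1] 0.61 [381. 178. 133.]
scene door_pull [262.5 200.1] 0.67 [555.  39.  84.]
scene door [265.6 202.7] 0.88 [569.  39.  84.]
scene module_center [162.6 289.6] 0.94 [ 564. -377.   56.]
scene module_center [283.7 218. ] 0.86 [640.  52.  56.]
scene module_center [215.1 178.1] 0.86 [356.   3.  56.]
scene spare [324.3 194.4] 0.95 [669. 225.  50.]
scene instrument [265.3 256.5] 0.96 [694. -87.  50.]
scene screw_dish_mid [223.9 221. ] 0.84 [493. -81.  20.]
scene screw_dish_mid [311.4 171.2] 0.73 [557. 295.  20.]
top module_handle [388.  178.1] 0.95 [ 542. -334.  133.]
top module_handle [277.5 242.5] 0.67 [350.   4. 133.]
top module_handle [266.3 148.4] 0.58 [633.  37. 133.]
top door_pull [262.9 172.2] 0.9 [569.  47.  84.]
top door_pull [296.9 136.3] 0.44 [687. -62.  84.]
top door [351.1 191.2] 0.68 [ 509. -231.   84.]
top door [262.3 167.5] 0.66 [584.  49.  84.]
top door [159.  159.6] 0.35 [610. 379.  84.]
top module_center [280.4 244.6] 0.91 
[... 564 characters left out ...]
 array([ 1.19845620e+00,  2.06587009e-01,  1.54149433e+00,  1.70888816e-05,
        1.39352988e+00, -1.50496064e-01]), 'qvel': array([-1.79144852e-03,  7.29207863e-04,  1.70199457e-03, -2.81760750e-04,
        8.29693681e-05,  1.01927594e-03]), 'effort': array([-7.12791534e-04, -3.70879269e+01, -2.81763858e+01,  6.96664467e-02,
        2.76562833e-02, -9.44708887e-06]), 'ee_pos': array([126.51847113, 560.9046793 , 205.45674929]), 'eef_rot': array([ 1.10696211e-01,  9.93854289e-01, -6.79650495e-06, -1.05246736e-05]), 'wrist_force': array([-0.30478807, -0.78341208, -0.09900647]), 'ft_torque': array([ 0.00439015,  0.04238993, -0.00730285]), 'grip_force': 0.0, 'gripper_width': 94.07556906170234}
```

```bash
python3 - <<'E'
import cv2
a=cv2.imread('pics/top0.png');cv2.imwrite('pics/top0c.png',cv2.resize(a[90:240,150:350],None,fx=4,fy=4,interpolation=cv2.INTER_CUBIC))
a=cv2.imread('pics/scene0.png');cv2.imwrite('pics/scene0c.png',cv2.resize(a[120:270,180:380],None,fx=4,fy=4,interpolation=cv2.INTER_CUBIC))
E
```

```text
(no output)
```

View pics/top0c.png

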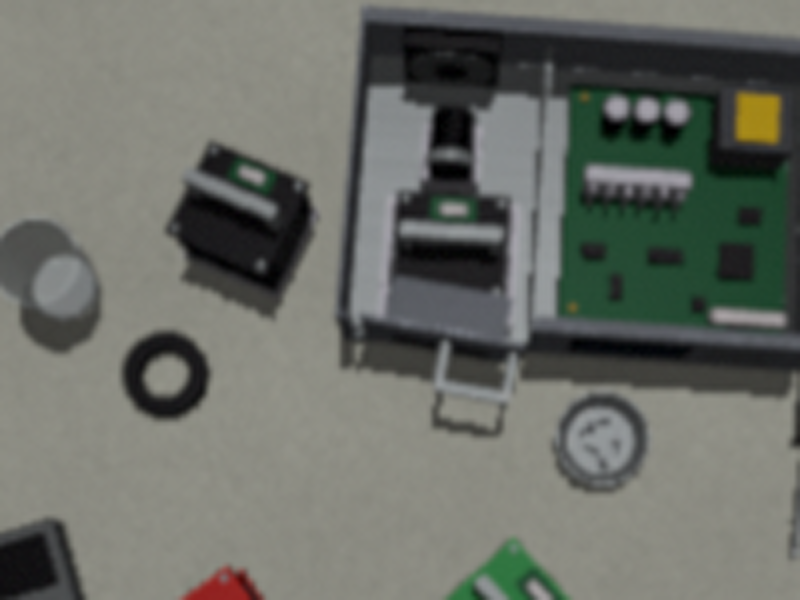

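View pics/scene0c.png

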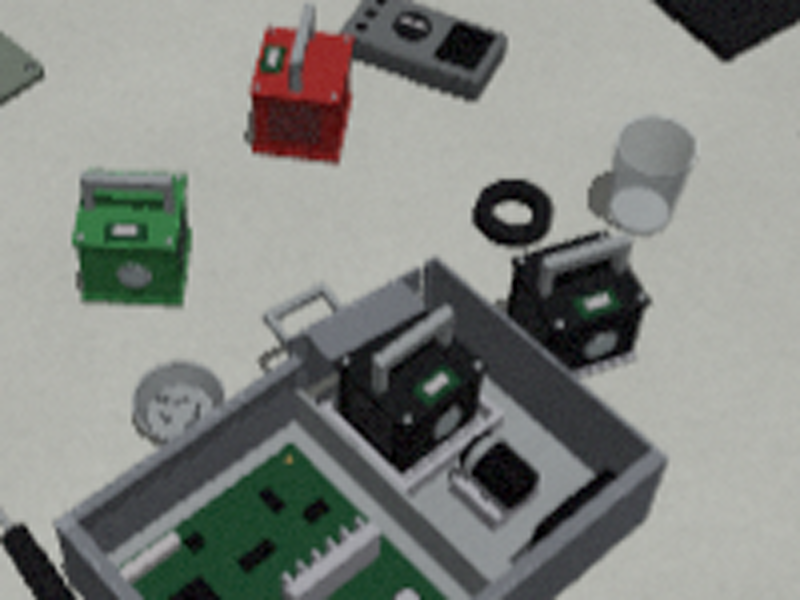

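The crops show the module's handle in the top view at about (262.6,148), the pull bar at (268.5,187.7), and the left wall from (241.5,93) to (236,170). In the scene view the handle is at about (283.5,205.5) and the pull bar at (253.7,196). I'll fit the instrument pose from these.

```bash
cat > fit.py <<'E'
from h import *
from scipy.optimize import least_squares
T=lambda a,b:(150+a/4-.4,90+b/4-.4)
S=lambda a,b:(180+a/4-.4,120+b/4-.4)
def model(p):
    x,y,w,th,hx,hy,mx,my=p
    R=lambda a:np.array([[np.cos(a),-np.sin(a),0],[np.sin(a),np.cos(a),0],[0,0,1]])
    W=lambda q:R(w)@np.array(q,float)+[x,y,0]
    dp=lambda q:W(np.array([hx,hy,0])+R(th)@np.array(q,float))  # door: closed frame from hinge
    return dict(rl=W([188,85,106]),fl=W([-67,85,106]),ha=W([mx,my+39,139]),hb=W([mx,my-39,139]),pa=dp([-40,-98+30,89]),pb=dp([-40,-98-30,89]),pc=dp([-40,-98,84]),hinge=W([hx,hy,84]),hc=W([mx,my,133]),bay=W([0,0,14]),rail=0)
obs=[('top','rl',T(363,8)),('top','fl',T(341,320)),('top','ha',T(398,229)),('top','hb',T(504,233)),
('top','pa',T(438,385)),('top','pb',T(510,397)),('scene','rl',S(665,460)),('scene','fl',S(433,259)),('scene','ha',S(449,311)),('scene','hb',S(379,358)),('scene','pa',S(325,290)),('scene','pb',S(266,320))]
# door turn: -y end comes out to -x: clockwise => theta negative
def res(p):
    m=model(p)
    r=[(proj(c,m[n])[0]-o) for c,n,o in obs]
    return np.r_[np.ravel(r),(p[4]+65)/3,(p[5]-65)/5,p[6]/3,p[7]/3]
if __name__=='__main__':
    s=least_squares(res,[640,40,-.07,-.1,-65,65,0,0],loss='soft_l1')
    print(np.round(s.x,3));print(np.round(res(s.x),1))
    for k in('pc','hinge','hc','bay','ha','hb'):print(k,np.round(model(s.x)[k],1))
E
python3 fit.py
```

```text
[ 6.37224e+02  4.64930e+01 -6.70000e-02 -1.05000e-01 -6.43710e+01
  6.85940e+01 -1.67000e+00  1.38200e+00]
[ 0.4 -0.  -0.6 -1.   0.7 -0.6 -0.2  0.1 -0.1 -0.6  0.8 -0.3 -0.  -1.
 -0.2 -1.   0.5 -0.8 -0.5  0.9 -0.2 -1.2 -0.5 -0.4  0.2  0.7 -0.6  0.5]
pc [521.4  29.5  84. ]
hinge [577.6 119.2  84. ]
hc [635.7  48.  133. ]
bay [637.2  46.5  14. ]
ha [638.3  86.9 139. ]
hb [633.    9.1 139. ]
```

```bash
cat > go.py <<'E'
# usage: go.py x y z [yaw_of_tool_y] : units needed from the current pose
import sys
from h import *
from scipy.spatial.transform import Rotation as Ro
def units(o,p,yaw):
    R=Ro.from_quat(o['eef_rot']);c=R.as_matrix()
    Y=np.array([np.cos(yaw),np.sin(yaw),0]);Z=np.array([0,0,-1.])
    G=Ro.from_matrix(np.c_[np.cross(Y,Z),Y,Z])
    return c.T@(np.array(p)-o['ee_pos'])/150,(R.inv()*G).as_rotvec()/np.pi
if __name__=='__main__':
    o=robot.get_obs();a=list(map(float,sys.argv[1:]))
    s,r=units(o,a[:3],a[3]);print('shift',np.round(s,3),'turn',np.round(r,3),'n',np.abs(s).max())
E
python3 go.py 521.4 29.5 205 -0.172
```

```text
shift [-3.348e+00 -2.877e+00  3.000e-03] turn [-0.    -0.     0.484] n 3.3475332637854915
```

```bash
R='[{"xyz":[-0.42,-0.36,0],"delta_rot":[0,0,0],"gripper":0.3},{"xyz":[-0.84,-0.72,0],"delta_rot":[0,0,0],"gripper":0.6},{"xyz":[-0.84,-0.72,0],"delta_rot":[0,0,0],"gripper":0.68},{"xyz":[-0.84,-0.72,0],"delta_rot":[0,0,0],"gripper":0.68}]'
python3 -m crank '[{"xyz":[-0.3,-0.26,0],"delta_rot":[0,0,0],"gripper":0.3},{"xyz":[-0.6,-0.52,0],"delta_rot":[0,0,0],"gripper":0.6},{"xyz":[-0.84,-0.72,0],"delta_rot":[0,0,0],"gripper":0.68},{"xyz":[-0.84,-0.72,0],"delta_rot":[0,0,0],"gripper":0.68}]' 20
python3 go.py 521.4 29.5 205 -0.172
```

```text
time: 1.4
ee_pos: [227.2, 426.1, 205.6]
eef_rot: [0.113, 0.994, 0.0, 0.0]
wrist_force: [0.4, 0.3, 0.5]
gripper_width: 57.6
grip_force: 0.0
shift [-2.505 -2.136  0.005] turn [0.    0.    0.483] n 2.5048247369342516
```

```bash
python3 -m crank '[{"xyz":[-0.3,-0.26,0],"delta_rot":[0,0,0],"gripper":0.68},{"xyz":[-0.6,-0.52,0],"delta_rot":[0,0,0],"gripper":0.68},{"xyz":[-0.84,-0.72,0],"delta_rot":[0,0,0],"gripper":0.68},{"xyz":[-0.84,-0.72,0],"delta_rot":[0,0,0],"gripper":0.68}]' 20
python3 -m crank '[{"xyz":[-0.3,-0.26,0],"delta_rot":[0,0,0],"gripper":0.68},{"xyz":[-0.6,-0.52,0],"delta_rot":[0,0,0],"gripper":0.68},{"xyz":[-0.84,-0.72,0],"delta_rot":[0,0,0],"gripper":0.68},{"xyz":[-0.84,-0.72,0],"delta_rot":[0,0,0],"gripper":0.68}]' 20
python3 -m crank '[{"xyz":[-0.2,-0.17,0],"delta_rot":[0,0,0.05],"gripper":0.68},{"xyz":[-0.4,-0.34,0],"delta_rot":[0,0,0.1],"gripper":0.68},{"xyz":[-0.6,-0.51,0],"delta_rot":[0,0,0.15],"gripper":0.68},{"xyz":[-0.82,-0.7,0],"delta_rot":[0,0,0.2],"gripper":0.68},{"xyz":[-0.82,-0.7,0],"delta_rot":[0,0,0.25],"gripper":0.68},{"xyz":[-0.82,-0.7,0],"delta_rot":[0,0,0.3],"gripper":0.68},{"xyz":[-0.82,-0.7,0],"delta_rot":[0,0,0.35],"gripper":0.68},{"xyz":[-0.82,-0.7,0],"delta_rot":[0,0,0.4],"gripper":0.68},{"xyz":[-0.82,-0.7,0],"delta_rot":[0,0,0.45],"gripper":0.68},{"xyz":[-0.82,-0.7,0],"delta_rot":[0,0,0.483],"gripper":0.68},{"xyz":[-0.82,-0.7,0],"delta_rot":[0,0,0.483],"gripper":0.68}]' 20
python3 go.py 521.4 29.5 140 -0.172
```

```text
time: 1.9
ee_pos: [326.2, 293.9, 205.8]
eef_rot: [0.113, 0.994, 0.0, 0.0]
wrist_force: [0.8, 0.3, 0.2]
gripper_width: 30.1
grip_force: 0.0
time: 2.4
ee_pos: [425.4, 161.5, 205.6]
eef_rot: [0.112, 0.994, 0.0, 0.0]
wrist_force: [-1.3, -0.1, 0.6]
gripper_width: 29.7
grip_force: 0.0
time: 3.78
ee_pos: [520.6, 34.9, 205.3]
eef_rot: [0.763, 0.647, 0.0, -0.001]
wrist_force: [-0.2, -0.5, -0.9]
gripper_width: 29.7
grip_force: 0.0
shift [-0.035  0.012  0.435] turn [-0.    -0.     0.002] n 0.4353411702133555
```

```bash
python3 -m crank '[{"xyz":[-0.035,0.012,0.2],"delta_rot":[0,0,0],"gripper":0.68},{"xyz":[-0.035,0.012,0.4],"delta_rot":[0,0,0],"gripper":0.68},{"xyz":[-0.035,0.012,0.63],"delta_rot":[0,0,0],"gripper":0.68},{"xyz":[-0.035,0.012,0.63],"delta_rot":[0,0,0],"gripper":0.68}]' 20
python3 - <<'E'
from h import *
o=[cv2.resize(grab_frame(c)[y:y+75,x:x+100,::-1],None,fx=4,fy=4,interpolation=cv2.INTER_CUBIC) for c,x,y in(('top',220,140),('scene',210,150))]
cv2.imwrite('pics/p1.png',np.hstack(o))
E
```

```text
time: 4.28
ee_pos: [518.7, 28.4, 108.0]
eef_rot: [0.763, 0.646, -0.002, -0.003]
wrist_force: [0.2, -0.1, -0.1]
gripper_width: 30.3
grip_force: 0.0
```

View pics/p1.png

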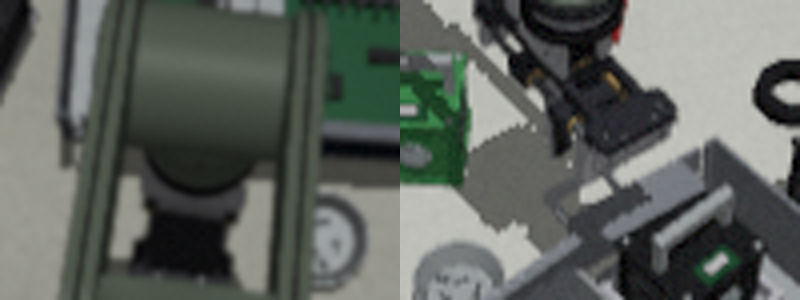

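The top view is blocked by the arm. In the scene view the fingers hang over the D-handle at about right-crop (590,165). I'll descend gently and watch the force.

```bash
python3 -m crank '[{"xyz":[0,0.013,0.06],"delta_rot":[0,0,0],"gripper":0.68},{"xyz":[0,0.013,0.11],"delta_rot":[0,0,0],"gripper":0.68},{"xyz":[0,0.013,0.15],"delta_rot":[0,0,0],"gripper":0.68},{"xyz":[0,0.013,0.18],"delta_rot":[0,0,0],"gripper":0.68}]' 10
python3 go.py 521.4 29.5 65 -0.172
```

```text
time: 4.88
ee_pos: [523.5, 26.4, 83.5]
eef_rot: [0.764, 0.645, -0.0, -0.0]
wrist_force: [-1.0, 0.2, 0.4]
gripper_width: 30.3
grip_force: 0.0
shift [ 0.018 -0.017  0.123] turn [-0.     0.     0.001] n 0.12336059088141793
```

```bash
python3 -m crank '[{"xyz":[0.01,-0.01,0.06],"delta_rot":[0,0,0],"gripper":0.68},{"xyz":[0.02,-0.01,0.12],"delta_rot":[0,0,0],"gripper":0.68},{"xyz":[0.02,-0.01,0.12],"delta_rot":[0,0,0],"gripper":1},{"xyz":[0.02,-0.01,0.12],"delta_rot":[0,0,0],"gripper":1},{"xyz":[0.02,-0.01,0.12],"delta_rot":[0,0,0],"gripper":1},{"xyz":[0.02,-0.01,0.12],"delta_rot":[0,0,0],"gripper":1}]' 5
python3 - <<'E'
from h import *
print(look_for('door_pull','scene')[:2])
E
```

```text
time: 5.62
ee_pos: [522.5, 29.5, 66.0]
eef_rot: [0.764, 0.645, -0.0, 0.0]
wrist_force: [-1.0, -1.0, -0.5]
gripper_width: 7.7
grip_force: 5.0
[{'at': [264.7, 204.4], 'p': 0.57}]
```

Bar is gripped (7.7 mm opening). Next I work out the arc.

```bash
cat > arc.py <<'E'
import sys
from go import *
o=robot.get_obs();H=np.array(eval(sys.argv[1]));n=int(sys.argv[2]);step=float(sys.argv[3])
M=Ro.from_quat(o['eef_rot']).as_matrix();yaw=np.arctan2(M[1,1],M[0,1]);p=o['ee_pos'];print(yaw,p)
for k in range(1,n+1):
    a=-step*k;c,s=np.cos(a),np.sin(a)
    q=H+np.array([[c,-s],[s,c]])@(p[:2]-H)
    s,r=units(o,[*q,p[2]],yaw+a);print(np.round(s,3),np.round(r[2],3))
E
python3 arc.py [578.7,119.2] 8 0.1
```

```text
-0.16830666224372748 [522.50226111  29.43740388  66.02997725]
[ 0.03  -0.064  0.   ] 0.032
[ 0.066 -0.124  0.   ] 0.064
[ 0.109 -0.181  0.   ] 0.095
[ 0.156 -0.233  0.   ] 0.127
[ 0.209 -0.28   0.   ] 0.159
[ 0.266 -0.322 -0.   ] 0.191
[ 0.327 -0.357 -0.   ] 0.223
[ 0.391 -0.387 -0.   ] 0.255
```

```bash
python3 -m crank '[{"xyz":[0.03,-0.064,0],"delta_rot":[0,0,0.032],"gripper":1},{"xyz":[0.066,-0.124,0],"delta_rot":[0,0,0.064],"gripper":1},{"xyz":[0.109,-0.181,0],"delta_rot":[0,0,0.095],"gripper":1},{"xyz":[0.156,-0.233,0],"delta_rot":[0,0,0.127],"gripper":1},{"xyz":[0.209,-0.28,0],"delta_rot":[0,0,0.159],"gripper":1}]' 5
python3 arc.py [578.7,119.2] 10 0.1
```

```text
time: 6.3
ee_pos: [485.7, 67.2, 66.1]
eef_rot: [0.901, 0.435, -0.001, 0.0]
wrist_force: [-2.6, -1.8, 1.7]
gripper_width: 8.0
grip_force: 5.0
-0.6711614132675848 [485.66824867  67.24667379  66.06051508]
[ 0.03  -0.064 -0.   ] 0.032
[ 0.067 -0.125 -0.   ] 0.064
[ 0.109 -0.182 -0.   ] 0.095
[ 0.157 -0.234 -0.   ] 0.127
[ 0.21  -0.282 -0.   ] 0.159
[ 0.267 -0.324 -0.   ] 0.191
[ 0.329 -0.36  -0.   ] 0.223
[ 0.393 -0.389 -0.   ] 0.255
[ 0.46  -0.412 -0.001] 0.286
[ 0.529 -0.429 -0.001] 0.318
```

```bash
python3 -m crank '[{"xyz":[0.03,-0.064,0],"delta_rot":[0,0,0.032],"gripper":1},{"xyz":[0.067,-0.125,0],"delta_rot":[0,0,0.064],"gripper":1},{"xyz":[0.109,-0.182,0],"delta_rot":[0,0,0.095],"gripper":1},{"xyz":[0.157,-0.234,0],"delta_rot":[0,0,0.127],"gripper":1},{"xyz":[0.21,-0.282,0],"delta_rot":[0,0,0.159],"gripper":1},{"xyz":[0.267,-0.324,0],"delta_rot":[0,0,0.191],"gripper":1},{"xyz":[0.329,-0.36,0],"delta_rot":[0,0,0.223],"gripper":1},{"xyz":[0.393,-0.389,0],"delta_rot":[0,0,0.255],"gripper":1},{"xyz":[0.46,-0.412,0],"delta_rot":[0,0,0.286],"gripper":1},{"xyz":[0.529,-0.429,0],"delta_rot":[0,0,0.318],"gripper":1},{"xyz":[0.529,-0.429,0],"delta_rot":[0,0,0.318],"gripper":0.7},{"xyz":[0.529,-0.429,0],"delta_rot":[0,0,0.318],"gripper":0.7}]' 5
python3 go.py 635.7 48 200 -0.067
```

```text
time: 7.8
ee_pos: [485.5, 169.6, 66.2]
eef_rot: [0.999, -0.047, 0.0, -0.0]
wrist_force: [-0.2, -0.6, 0.3]
gripper_width: 24.7
grip_force: 0.0
shift [ 1.074  0.712 -0.892] turn [ 0.    -0.    -0.509] n 1.074379368016096
```

Up clear of the bar, then turn back and check the door.

```bash
python3 -m crank '[{"xyz":[0,0,-0.1],"delta_rot":[0,0,0],"gripper":0.7},{"xyz":[0,0,-0.3],"delta_rot":[0,0,0],"gripper":0.7},{"xyz":[0,0,-0.6],"delta_rot":[0,0,0],"gripper":0.6},{"xyz":[0,0,-0.95],"delta_rot":[0,0,0],"gripper":0.6},{"xyz":[0,0,-0.95],"delta_rot":[0,0,-0.05],"gripper":0.6},{"xyz":[0,0,-0.95],"delta_rot":[0,0,-0.1],"gripper":0.6},{"xyz":[0,0,-0.95],"delta_rot":[0,0,-0.15],"gripper":0.6},{"xyz":[0,0,-0.95],"delta_rot":[0,0,-0.2],"gripper":0.6},{"xyz":[0,0,-0.95],"delta_rot":[0,0,-0.25],"gripper":0.6},{"xyz":[0,0,-0.95],"delta_rot":[0,0,-0.3],"gripper":0.6},{"xyz":[0,0,-0.95],"delta_rot":[0,0,-0.35],"gripper":0.6},{"xyz":[0,0,-0.95],"delta_rot":[0,0,-0.4],"gripper":0.6}]' 5
python3 - <<'E'
from h import *
o=[cv2.resize(grab_frame(c)[y:y+120,x:x+100,::-1],None,fx=4,fy=4,interpolation=cv2.INTER_CUBIC) for c,x,y in(('top',200,110),('scene',230,140))]
cv2.imwrite('pics/p2.png',np.hstack(o))
E
python3 go.py 635.7 48 200 -0.067
```

```text
time: 9.3
ee_pos: [485.4, 169.5, 209.7]
eef_rot: [0.835, 0.55, 0.001, 0.0]
wrist_force: [0.2, 0.8, -0.2]
gripper_width: 37.5
grip_force: 0.0
shift [-0.343  1.242  0.065] turn [ 0.    -0.    -0.109] n 1.241642921819872
```

View pics/p2.png

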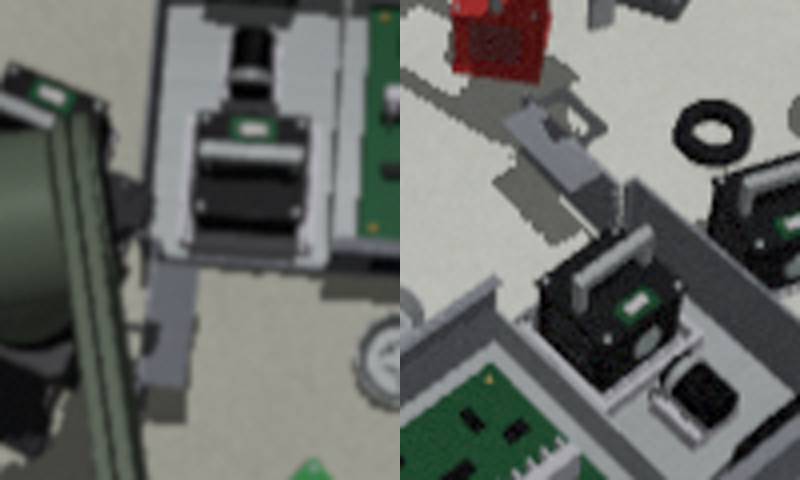

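The door stands wide open, square to the front (flange at left-crop (170,330)). The module is free, with its handle bar running from left-crop (199,151) to (303,155) and from right-crop (578,293) to (650,240). I'll refine the handle position by triangulation.

```bash
python3 - <<'E'
from h import *
def tri(a,b):
    o1,d1=ray('top',a);o2,d2=ray('scene',b)
    s=np.linalg.lstsq(np.c_[d1,-d2],o2-o1,rcond=None)[0]
    return (o1+s[0]*d1+o2+s[1]*d2)/2,np.linalg.norm(o1+s[0]*d1-o2-s[1]*d2)
T=lambda a,b:(200+a/4-.4,110+b/4-.4)
S=lambda a,b:(230+(a-400)/4-.4,140+b/4-.4)
for t,s in((T(199,151),S(648,236)),(T(303,155),S(580,286)),(T(251,153),S(614,261))):
    print(tri(t,s), atz('top',t,139),atz('scene',s,139))
E
```

```text
(array([637.30621085,  87.64189601, 126.93541077]), np.float64(2.4369520337814983)) [634.73250415  88.14016828 139.        ] [641.99972752  79.40812733 139.        ]
(array([634.15440219,   9.94206977, 132.93970138]), np.float64(2.2020645781283625)) [631.77067605   9.32347449 139.        ] [637.45359706   7.73908459 139.        ]
(array([635.68038609,  48.54018617, 129.65321072]), np.float64(0.4681107904292504)) [633.23545233  48.72953063 139.        ] [639.69793711  43.1476031  139.        ]
```

```bash
python3 -m crank '[{"xyz":[-0.08,0.31,0],"delta_rot":[0,0,0],"gripper":0.5},{"xyz":[-0.17,0.62,0],"delta_rot":[0,0,0],"gripper":0.5},{"xyz":[-0.25,0.93,0],"delta_rot":[0,0,-0.05],"gripper":0.5},{"xyz":[-0.25,0.93,0],"delta_rot":[0,0,-0.109],"gripper":0.5},{"xyz":[-0.25,0.93,0],"delta_rot":[0,0,-0.109],"gripper":0.5}]' 5
python3 go.py 635 48 150 -0.06
```

```text
time: 10.02
ee_pos: [598.4, 79.0, 208.7]
eef_rot: [0.732, 0.681, 0.0, 0.0]
wrist_force: [-0.3, 1.0, -0.7]
gripper_width: 47.0
grip_force: 0.0
shift [-0.188  0.258  0.392] turn [ 0.    -0.    -0.004] n 0.39166566960767624
```

```bash
python3 -m crank '[{"xyz":[-0.09,0.13,0],"delta_rot":[0,0,0],"gripper":0.5},{"xyz":[-0.19,0.26,0],"delta_rot":[0,0,-0.004],"gripper":0.5},{"xyz":[-0.19,0.26,0.2],"delta_rot":[0,0,-0.004],"gripper":0.5},{"xyz":[-0.19,0.26,0.38],"delta_rot":[0,0,-0.004],"gripper":0.5},{"xyz":[-0.19,0.26,0.43],"delta_rot":[0,0,-0.004],"gripper":0.5},{"xyz":[-0.19,0.26,0.48],"delta_rot":[0,0,-0.004],"gripper":0.5},{"xyz":[-0.19,0.26,0.48],"delta_rot":[0,0,-0.004],"gripper":0.5}]' 5
python3 - <<'E'
from h import *
o=[cv2.resize(grab_frame(c)[y:y+100,x:x+100,::-1],None,fx=4,fy=4,interpolation=cv2.INTER_CUBIC) for c,x,y in(('top',210,110),('scene',230,140))]
cv2.imwrite('pics/p3.png',np.hstack(o))
E
python3 go.py 635.5 48 114 -0.06
```

```text
time: 10.9
ee_pos: [635.3, 48.8, 137.0]
eef_rot: [0.727, 0.687, 0.0, 0.0]
wrist_force: [-0.5, -0.7, 0.2]
gripper_width: 46.9
grip_force: 0.0
shift [-0.005 -0.002  0.158] turn [ 0.001 -0.     0.001] n 0.1578208053617392
```

View pics/p3.png

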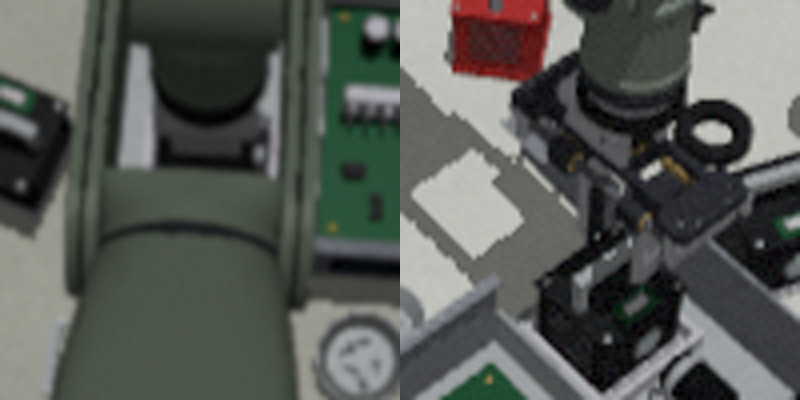

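The scene view shows the two fingers straddling the handle, rear finger at about right-crop (648,245) and front finger behind the bar. I'll descend slowly and close.

```bash
python3 -m crank '[{"xyz":[0,0,0.04],"delta_rot":[0,0,0],"gripper":0.5},{"xyz":[0,0,0.08],"delta_rot":[0,0,0],"gripper":0.5},{"xyz":[0,0,0.12],"delta_rot":[0,0,0],"gripper":0.5},{"xyz":[0,0,0.15],"delta_rot":[0,0,0],"gripper":0.5},{"xyz":[0,0,0.15],"delta_rot":[0,0,0],"gripper":0.5}]' 5
python3 -m crank '[{"xyz":[0,0,0],"delta_rot":[0,0,0],"gripper":0.8},{"xyz":[0,0,0],"delta_rot":[0,0,0],"gripper":0.85},{"xyz":[0,0,0],"delta_rot":[0,0,0],"gripper":1},{"xyz":[0,0,0],"delta_rot":[0,0,0],"gripper":1},{"xyz":[0,0,0],"delta_rot":[0,0,0],"gripper":1}]' 4
python3 -c "
from h import *;o=robot.get_obs();print(o['wrist_force'],o['ft_torque'])"
```

```text
time: 11.62
ee_pos: [634.6, 48.6, 113.1]
eef_rot: [0.726, 0.687, -0.0, -0.001]
wrist_force: [-0.0, -0.4, 0.5]
gripper_width: 47.1
grip_force: 0.0
time: 12.25
ee_pos: [635.4, 48.6, 114.1]
eef_rot: [0.726, 0.687, 0.0, 0.0]
wrist_force: [-0.1, 0.6, 0.4]
gripper_width: 10.0
grip_force: 4.0
[-0.07301578  0.56875311  0.41822682] [-0.01682628 -0.11214581 -0.01834488]
```

```bash
python3 -m crank '[{"xyz":[0,0,0],"delta_rot":[0,0,0],"gripper":1},{"xyz":[0,0,0],"delta_rot":[0,0,0],"gripper":1},{"xyz":[0,0,-0.015],"delta_rot":[0,0,0],"gripper":1},{"xyz":[0,0,-0.03],"delta_rot":[0,0,0],"gripper":1},{"xyz":[0,0,-0.045],"delta_rot":[0,0,0],"gripper":1},{"xyz":[0,0,-0.06],"delta_rot":[0,0,0],"gripper":1},{"xyz":[0,0,-0.075],"delta_rot":[0,0,0],"gripper":1}]' 45
python3 -c "
from h import *;o=robot.get_obs();print(o['wrist_force'],o['ft_torque'])"
```

```text
time: 13.12
ee_pos: [635.0, 48.6, 125.2]
eef_rot: [0.726, 0.687, -0.0, -0.0]
wrist_force: [0.1, 0.4, -6.3]
gripper_width: 9.4
grip_force: 45.0
[ 0.08884703  0.35808787 -6.26024058] [-0.05618313  0.03244323  0.00024068]
```

```bash
python3 -m crank '[{"xyz":[0,0,-0.05],"delta_rot":[0,0,0],"gripper":1},{"xyz":[0,0,-0.12],"delta_rot":[0,0,0],"gripper":1},{"xyz":[0,0,-0.2],"delta_rot":[0,0,0],"gripper":1},{"xyz":[0,0,-0.3],"delta_rot":[0,0,0],"gripper":1},{"xyz":[0,0,-0.42],"delta_rot":[0,0,0],"gripper":1},{"xyz":[0,0,-0.55],"delta_rot":[0,0,0],"gripper":1},{"xyz":[0,0,-0.68],"delta_rot":[0,0,0],"gripper":1},{"xyz":[0,0,-0.8],"delta_rot":[0,0,0],"gripper":1},{"xyz":[0,0,-0.9],"delta_rot":[0,0,0],"gripper":1},{"xyz":[0,0,-0.96],"delta_rot":[0,0,0],"gripper":1},{"xyz":[0,0,-1],"delta_rot":[0,0,0],"gripper":1}]' 45
python3 -m crank '[{"xyz":[0,0,-0.04],"delta_rot":[0,0,0],"gripper":1},{"xyz":[0,0,-0.08],"delta_rot":[0,0,0],"gripper":1},{"xyz":[0,0,-0.1],"delta_rot":[0,0,0],"gripper":1},{"xyz":[0,0,-0.1],"delta_rot":[0,0,0],"gripper":1},{"xyz":[0,0,-0.1],"delta_rot":[0,0,0],"gripper":1},{"xyz":[0,0,-0.1],"delta_rot":[0,0,0],"gripper":1}]' 45
python3 - <<'E'
from h import *
o=[cv2.resize(grab_frame(c)[y:y+140,x:x+100,::-1],None,fx=4,fy=4,interpolation=cv2.INTER_CUBIC) for c,x,y in(('top',200,110),('scene',230,110))]
cv2.imwrite('pics/p4.png',np.hstack(o))
o=robot.get_obs();print(o['wrist_force'],o['ft_torque'])
E
```

```text
time: 14.5
ee_pos: [635.1, 48.6, 275.5]
eef_rot: [0.726, 0.687, -0.0, -0.0]
wrist_force: [0.3, 0.7, -5.9]
gripper_width: 9.3
grip_force: 45.0
time: 15.25
ee_pos: [634.9, 48.6, 289.8]
eef_rot: [0.726, 0.687, -0.0, -0.0]
wrist_force: [-0.3, 1.0, -5.5]
gripper_width: 9.3
grip_force: 45.0
[ 0.89429923 -0.10585248 -6.84421787] [-0.05165526  0.05996162 -0.03270284]
```

View pics/p4.png

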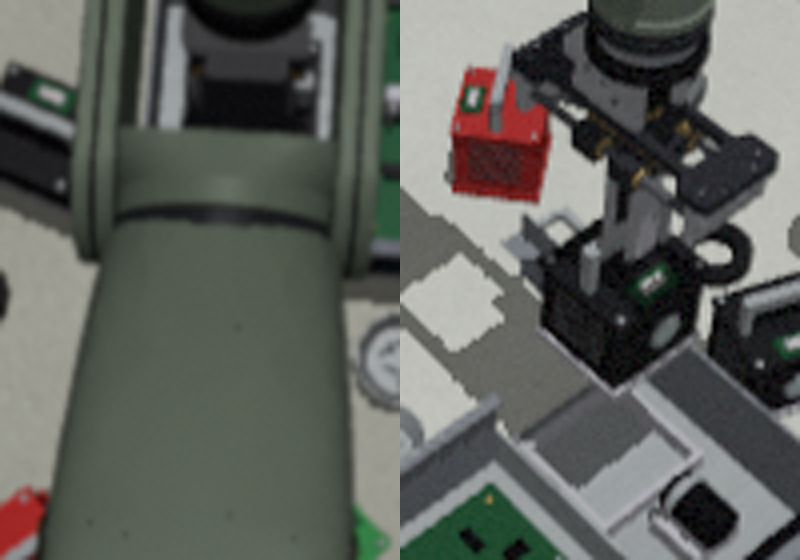

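The module hangs level above the empty bay (right-crop (620,310)), with its underside at about 189 mm against the 156 mm needed. The door is still open at right-crop (545,235).

```bash
python3 -c "
from h import *;print(job.job_done())"
```

```text
the job is handed in; nothing more can be done
None
```

The job is handed in: the door is open to about 1.6 rad, and the lamp module is held level about 2 mm from the bay's centre line, its underside about 83 mm above the instrument's top edge, with no sign of contact with anything else on the bench.

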